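# Slide the round coaster out over the shelf edge

### The arm

A 7-joint arm with a two-finger parallel gripper is mounted at the origin on the work surface. World frame = base frame: x ahead of the robot, y to its left, z up, the work surface at z = 0. Lengths are in mm, angles in rad, forces in N, time in s.
With the tool pointing down it reaches from about 400 to 875 mm from the base axis. Payload 4.4 kg.
Tool frame: the origin (TCP) lies at the very end of the fingers, on their centre line; the grasp point (between the pads) lies 19 mm behind it; z points along the fingers, y is the line along which they close (so a half turn about z gives the same grasp; the last joint's range is limited). The gripper opens to 85 mm and grips with 20 to 120 N. Pads are 22 mm wide; open, the fingers measure 114 mm over their backs; the gripper's body (76 mm by 85 mm) begins 54 mm behind the grasp point. The pads swing forward as they close: fully open they stand 13 mm farther back than shut.
Start: joints at [1.174, 0.628, 0.038, 1.517, -0.027, 0.996, -0.02], TCP at [211.149, -614.764, 209.713] pointing down, gripper open.
Joint ranges: [-3.06, 3.06], [-0.37, 2.12], [-1.25, 1.32], [0.18, 2.47], [-1.1, 4.24], [0.23, 1.98], [-2.94, 2.94]. Speed limits (rad/s): [2.57, 2.57, 3.14, 3.14, 3.14, 3.14, 3.14].

### API

Orientations are given as [roll, pitch, yaw] about the fixed x, y, z axes, in that order (R = Rz(yaw) Ry(pitch) Rx(roll)).
In Python, from cell import read_state, get_image, camera_info, finish_job gives the robot as it stands.
- The arm moves only by the tool play_rows, never from a script. Its argument "deltas" is one flat list of numbers, 7 for each row, row after row: the shift along the tool's x, y, z in mm, then the turn, a rotation vector about the tool's x, y, z in rad, then the opening, from 0 (shut) to 1 (fully open). In form: [dx, dy, dz, ax, ay, az, grip, dx, dy, dz, ax, ay, az, grip, ...]. A call has 1 to 10 rows; each row is the pose to reach, as a shift and turn from the pose commanded when the call began, along the tool's axes at that moment; what a row does not reach only later rows make up. A row lasts 1/8 s, in which the tool goes at most 62.5 mm and 10.7 degrees, less where a joint would pass 70% of its speed; a pose out of reach is approached as far as the arm can. A call with a gripper value outside its range is refused whole. The fingers move at their own pace and stop on an object; the grip force is fixed at half the most. Time passes only in rows, so rows that repeat a pose let the fingers close. It gives the time, the measured TCP pose, the force, the opening and the grip force at its end, in the units of the state.
- read_state(): the state, without advancing time (a new reading comes with each control period).
- get_image(name): name is "scene" or "top"; returns the picture (480x640x3 uint8, red, green, blue); there is no depth.
- camera_info(name): a dict with "fx", "fy", "cx", "cy" (pixels), "T" (4x4, takes a point from camera to world coordinates). Camera axes: x right, y down, z forward; pixel columns grow to the right and rows downward; lengths in mm; the calibration is good to about 2 mm. A picture is of the moment at which its call begins. camera_info takes no time and is no camera call.
- finish_job(): hands the job in; it is judged then, once.
The state is a dict: "clock": time; "qpos": joint angles; "qd": joint speeds; "tau": joint torques, N m; "eef_pos": TCP position; "tool_rot": TCP orientation; "force": force on the tool from outside, world axes, zero at the start; "torque": the same for the moment, N m; "width": finger opening in mm; "gripper_force": force on a finger pad.
Only numpy, scipy, OpenCV 4.12 (cv2) and the standard library are available. Lean on these libraries where they do the work, as an engineer would, in place of code of your own. Each camera call takes 0.05 s, during which the arm holds its last target. There are 200 camera calls.

### The job

Gently slide the round wooden coaster along the white riser shelf towards the shelf's front edge (the long edge on the robot's side) until 30 mm of it sticks out over that edge, so that it can later be taken one-handed from below. Only push it with the fingertips: do not pick it up, tip it or let it fall, and leave the square coaster and the other things on the shelf where they are.

Things in the scene. Friction and masses are not known exactly. Their poses are not given: they have to be found in the camera images.
- coaster: the round flat wooden coaster to slide: dark wood disc, 100 mm across, 8 mm thick, about 50 g, loose, lying flat on the riser shelf. Origin at the centre of its underside, z up. It slides freely under a light push on its rim and stops when the push stops.
- ledge: white riser shelf fixed on the dresser top: 260 mm deep (its x), 640 mm wide (its y), flat top 60 mm above the dresser top, no rim. Origin at the centre of its footprint, at dresser-top height; x points from the front edge to the back (away from the robot), y along the front edge, z up. It stands at a different place and angle each time (turned up to about 12 degrees). The front edge is at x = -130 mm.
- ledge_edge (a point): middle of the riser shelf's straight front edge, at the level of its top face (60 mm above the dresser top); axes as the shelf's. 30 mm of the coaster sticks out when the coaster's centre is 20 mm behind this edge line.
- square: square coaster of the same dark wood, 95 x 95 x 8 mm, loose on the riser shelf; origin at the centre of its underside. It and the round one may change sides. Leave it alone.
- bowl: small clear glass bowl upside down at the back middle of the riser shelf, 80 mm across its rim (down), 44 mm high, loose; origin at the centre of its rim plane, on the shelf. Leave it alone.
- case: grey plastic travel case, 70 x 75 mm, 32 mm high, with a closed swing lid 5 mm thick and a knob on the lid, fixed at the left (+y) end of the riser shelf; origin at the centre of its underside.
- case_lid (a joint): hinge of the travel case's lid: 0 shut, grows as it opens (rad). Leave it shut.
- pacifier_blue: pale blue pacifier, 42 mm across, 39 mm high, standing teat up towards the front of the riser shelf's right (-y) end, loose; origin at the centre of its underside. Leave it alone.
- pacifier_yellow: yellow pacifier, 42 mm across, 39 mm high, teat up, loose on the riser shelf at its right (-y) end, behind the blue one; origin at the centre of its underside. Leave it alone.
There are look-alikes about, which are no part of the job. Leave any blue, red or turquoise look-alike of the coaster alone.

How it is judged:
By the outcome, as a careful person would: the job done as asked, in the order asked, and still so for the second after the job is handed in, with the robot touching nothing.
It also fails if it takes over 38 s, if anything falls off the work surface, if the arm or the gripper's body presses on something with over 40 N, if the wrist force passes 120 N, or if a joint passes its speed limit or range.

## Working session

There is one attempt and no reset: what is moved stays moved. The work goes in short steps, Python scripts to look and compute and a tool call to move; the robot and the scene stay as the last step left them, time stands still between calls to the robot, and variables do not carry over. Pictures are saved under pics/ and viewed, at most 10 in all, crops included, and the job is handed in when it is done.

Besides the shell and the picture viewer there is one more tool, called after "Call:" as name(argument=value, ...), one argument or row to a line, values as JSON. play_rows: Moves the arm, as the interface text tells. Its arguments: {"type":"object","properties":{"deltas":{"type":"array"}},"required":["deltas"]}

```bash
mkdir -p pics
python3 - <<'E'
from cell import *
import cv2
for n in("scene","top"):
    cv2.imwrite(f"pics/{n}0.png",get_image(n)[:,:,::-1]); c=camera_info(n); print(n,c)
s=read_state();print(s["clock"],s["eef_pos"],s["tool_rot"],s["width"])
E
```

```text
scene {'fx': 457.44195537875515, 'fy': 457.44195537875515, 'cx': 314.7837398007189, 'cy': 231.47541276964157, 'T': array([[ 3.00407537e-01,  7.56408758e-01, -5.81034511e-01,
         1.04277458e+03],
       [ 9.53796626e-01, -2.34893638e-01,  1.87341866e-01,
        -7.62623080e+01],
       [ 5.22571812e-03, -6.10467665e-01, -7.92023940e-01,
         7.83444187e+02],
       [ 0.00000000e+00,  0.00000000e+00,  0.00000000e+00,
         1.00000000e+00]])}
top {'fx': 518.1427571646614, 'fy': 518.1427571646614, 'cx': 321.6808316712032, 'cy': 235.5586927693078, 'T': array([[ 2.78043033e-02, -9.82473687e-01,  1.84315963e-01,
         3.85612689e+02],
       [-9.99601627e-01, -2.64329026e-02,  9.89385550e-03,
         6.98936712e+01],
       [-4.84844681e-03, -1.84517628e-01, -9.82817245e-01,
         1.06979901e+03],
       [ 0.00000000e+00,  0.00000000e+00,  0.00000000e+00,
         1.00000000e+00]])}
0.1 [ 210.96478024 -614.20115669  208.88911308] [-3.13992388e+00  1.34635511e-05  3.30819727e-01] 85.26729764639609
```

View pics/scene0.png

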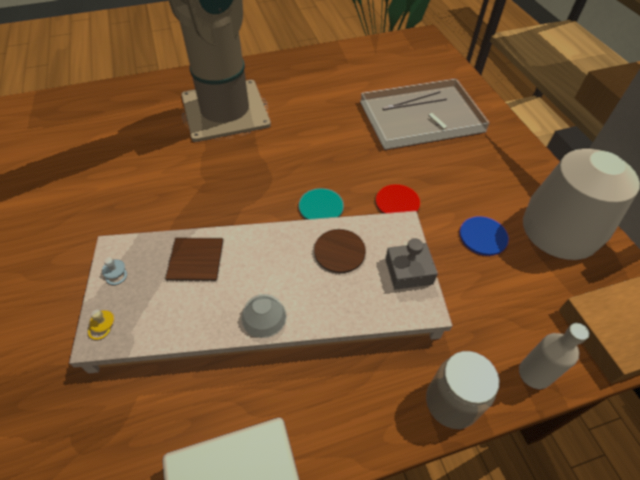

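View pics/top0.png

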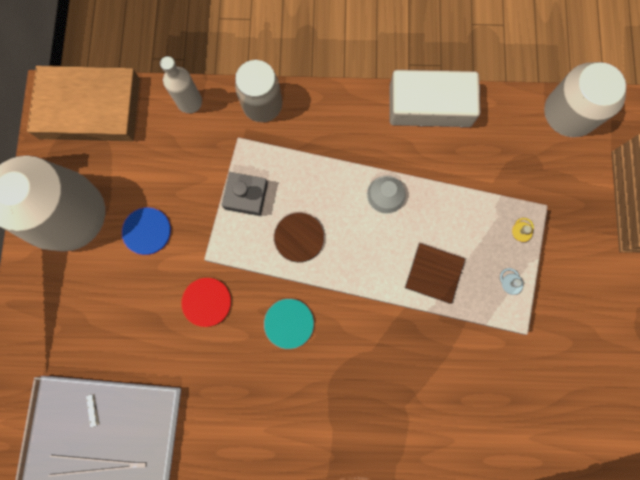

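The top view shows the shelf with corners near (206,259), (529,333), (238,138) and (547,205). The round coaster is at (299,237), the case at (245,193) and the bowl at (387,193). I'll crop in for accuracy.

Run:
```python
import cv2
a=cv2.imread("pics/top0.png")[130:290,195:415]; cv2.imwrite("pics/tc.png",cv2.resize(a,None,fx=3.6,fy=3.6,interpolation=cv2.INTER_CUBIC))
a=cv2.imread("pics/scene0.png")[200:350,235:455]; cv2.imwrite("pics/sc.png",cv2.resize(a,None,fx=3.6,fy=3.6,interpolation=cv2.INTER_CUBIC))
```

```text
(no output)
```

View pics/tc.png

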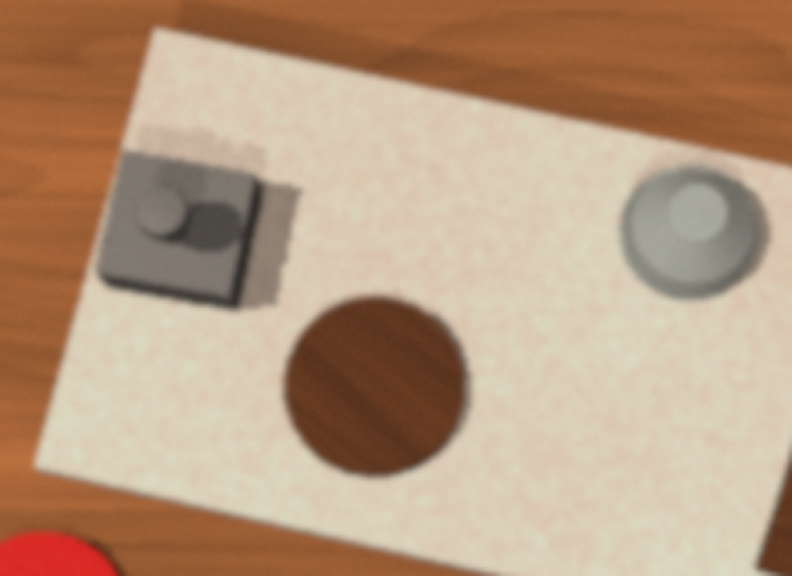

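View pics/sc.png

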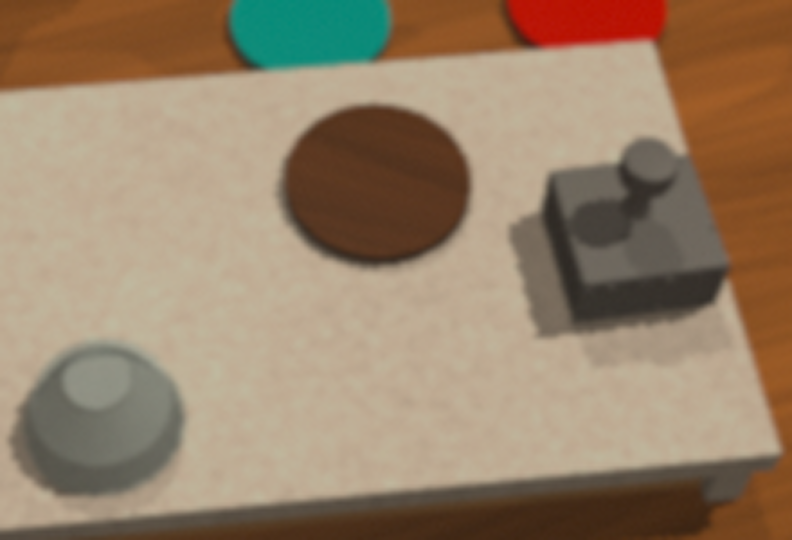

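```bash
cat > h.py <<'E'
import numpy as np
from scipy.optimize import least_squares
from scipy.spatial.transform import Rotation as R
from cell import *
C={n:camera_info(n) for n in("scene","top")}
def proj(n,p):
    c=C[n];q=(np.atleast_2d(p)-c["T"][:3,3])@c["T"][:3,:3]
    return np.c_[c["fx"]*q[:,0]/q[:,2]+c["cx"],c["fy"]*q[:,1]/q[:,2]+c["cy"]]
def tri(a,b):
    r=least_squares(lambda p:np.r_[proj("top",p)[0]-a,proj("scene",p)[0]-b],[550,50,60]);return r.x,r.fun
def onplane(n,uv,z):
    c=C[n];d=c["T"][:3,:3]@[(uv[0]-c["cx"])/c["fx"],(uv[1]-c["cy"])/c["fy"],1];o=c["T"][:3,3]
    return o+d*(z-o[2])/d[2]
def rel(p): # world point -> shift in tool axes from measured pose
    s=read_state();return R.from_euler("xyz",s["tool_rot"]).as_matrix().T@(np.array(p)-s["eef_pos"])
E
python3 - <<'E'
from h import *
np.set_printoptions(precision=2,suppress=True)
t=np.array([[204.9,259.7],[529,333],[237.5,137.5],[547,205]]);s=np.array([[416.9,211.1],[98,236],[451.1,326.4],[73,360]])
for a,b in zip(t,s): print(tri(a,b))
L=np.array([[-130,320],[-130,-320],[130,320],[130,-320]])
def pts(v):
    c,k=np.cos(v[2]),np.sin(v[2]);return np.c_[L@np.array([[c,k],[-k,c]])+v[:2],np.full(4,v[3])]
r=least_squares(lambda v:np.r_[(proj("top",pts(v))-t).ravel(),(proj("scene",pts(v))-s).ravel()],[550,0,-.2,60])
v=r.x;print("ledge",v,r.fun)
d,f=tri([299.4,237.2],[339.7,250.8]);print("disc",d,f)
c,k=np.cos(v[2]),np.sin(v[2])
print("disc in ledge",np.array([[c,k],[-k,c]])@(d[:2]-v[:2]))
for n,uv,z in(("top",(262,221),60),("top",(261,215),60),("top",(367.5,193),60),("scene",(397,289),60)):
    p=onplane(n,uv,z);print(uv,p,np.array([[c,k],[-k,c]])@(p[:2]-v[:2]))
E
```

```text
(array([521.75, 311.42,  57.42]), array([-1.16, -0.49, -1.3 ,  0.18]))
(array([ 396.14, -319.04,   61.16]), array([-1.  , -0.01, -1.01, -0.04]))
(array([777.23, 259.56,  55.4 ]), array([ 0.11,  0.05,  0.1 , -0.01]))
(array([ 648.51, -364.13,   62.47]), array([-1.84,  0.02, -1.46, -0.08]))
ledge [585.49 -28.67  -0.2   58.76] [-0.99 -0.52 -2.79  0.81  0.02 -0.19 -0.64  0.12 -1.49 -0.21  0.77 -0.24
  0.13 -1.21 -3.09  1.97]
disc [570.93 125.48  59.72] [-0.67 -0.21 -0.68  0.06]
disc in ledge [-44.88 148.19]
(262, 221) [601.32 199.88  60.  ] [-29.87 227.14]
(261, 215) [613.53 202.48  60.  ] [-18.43 232.12]
(367.5, 193) [664.61  -9.72  60.  ] [73.78 34.28]
(397, 289) [682.72 198.18  60.  ] [ 50.25 241.65]
```

Run:
```python
from h import *
s=read_state();M=R.from_euler("xyz",s["tool_rot"])
g=[644.3,110.3,209]
print(rel(g),(M.inv()*R.from_euler("xyz",[np.pi,0,-.2])).as_rotvec())
```

```text
[ 645.16953989 -544.46027705    0.78900998] [-1.62583363e-03  4.56055649e-04  5.30819591e-01]
```

Call:
play_rows(
  deltas=[40,-34,0,0,0,0.03,0.28,80,-68,0,0,0,0.06,0.28,120,-102,0,0,0,0.1,0.28,160,-136,0,0,0,0.13,0.28,200,-170,0,0,0,0.16,0.28,240,-204,0,0,0,0.2,0.28,280,-238,0,0,0,0.23,0.28,320,-272,0,0,0,0.26,0.28,360,-306,0,0,0,0.3,0.28,360,-306,0,0,0,0.3,0.28],
)

```text
clock: 1.35
eef_pos: [454.6, -203.4, 209.4]
tool_rot: [-3.139, -0.001, 0.04]
force: [-0.7, -1.0, 0.6]
width: 24.1
gripper_force: 0.0
```

Run:
```python
from h import *
s=read_state();M=R.from_euler("xyz",s["tool_rot"]);print(s["eef_pos"],s["tool_rot"],s["width"],s["force"],s["clock"])
print(rel([644.3,110.3,209]),(M.inv()*R.from_euler("xyz",[np.pi,0,-.2])).as_rotvec())
```

```text
[ 454.61804101 -203.41156934  209.40984178] [-3.13924093e+00 -7.26817970e-04  3.95764053e-02] 24.119272271554628 [-0.70590168 -1.01661315  0.57773701] 1.35
[ 201.94541391 -305.9587938     1.27615374] [-0.00242753 -0.00044163  0.23957714]
```

Call:
play_rows(
  deltas=[29,-44,0,0,0,0.035,0.28,58,-88,0,0,0,0.07,0.28,87,-132,0,0,0,0.1,0.28,116,-176,0,0,0,0.14,0.28,145,-220,0,0,0,0.17,0.28,174,-264,0,0,0,0.21,0.28,202,-306,0,0,0,0.24,0.28,202,-306,0,0,0,0.24,0.28,202,-306,40,0,0,0.24,0.28,202,-306,40,0,0,0.24,0.28],
)

```text
clock: 2.6
eef_pos: [641.7, 101.3, 166.7]
tool_rot: [3.138, 0.007, -0.211]
force: [0.3, -0.0, 0.1]
width: 23.8
gripper_force: 0.0
```

Run:
```python
from h import *
import cv2
s=read_state();M=R.from_euler("xyz",s["tool_rot"]);print(s["eef_pos"],s["tool_rot"],s["width"],s["force"],s["clock"])
print(rel([644.3,110.3,70]),(M.inv()*R.from_euler("xyz",[np.pi,0,-.2])).as_rotvec())
a=get_image("top")[:,:,::-1][130:350,190:490];b=get_image("scene")[:,:,::-1][150:370,230:530]
cv2.imwrite("pics/m1.png",cv2.resize(cv2.vconcat([a,b]),None,fx=1.36,fy=1.36))
```

```text
[641.7142466  101.34719288 166.72211525] [ 3.13773212  0.00690646 -0.210759  ] 23.84269755368114 [ 0.34317054 -0.00982942  0.10113941] 2.6
[ 1.32357669 -9.6689507  96.67867392] [ 0.00382333  0.00692715 -0.01074561]
```

View pics/m1.png

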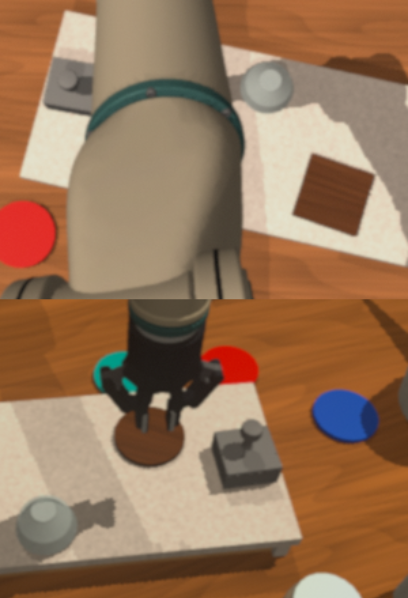

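The fingertips are above and behind the disc, clear of the case and the bowl. The arm hides the coaster in the top view. Next I lower.

Call:
play_rows(
  deltas=[0,0,0,0,0,0,0.28,0,0,30,0,0,0,0.28,0,0,60,0,0,0,0.28,0,0,85,0,0,0,0.28,0,0,85,0,0,0,0.28,0,0,85,0,0,0,0.28],
)

```text
clock: 3.45
eef_pos: [646.0, 103.6, 86.4]
tool_rot: [-3.141, -0.003, -0.209]
force: [0.5, 0.4, -0.1]
width: 23.7
gripper_force: 0.0
```

Run:
```python
from h import *
s=read_state();M=R.from_euler("xyz",s["tool_rot"]);print(s["tool_rot"])
print(rel([644.3,110.3,64]),(M.inv()*R.from_euler("xyz",[np.pi,0,-.2])).as_rotvec())
```

```text
[-3.14064185e+00 -2.58800116e-03 -2.09419776e-01]
[-3.14429758 -6.15652749 22.44394452] [-0.00093861 -0.00259246 -0.00941854]
```

Call:
play_rows(
  deltas=[0,-6,5,0,0.0,-0.01,0.28,0,-6,14,0,0,-0.01,0.28,0,-6,20,0,0,-0.01,0.28,0,-6,20,0,0,-0.01,0.28,0,-6,20,0,0,-0.01,0.28],
)

```text
clock: 4.08
eef_pos: [646.1, 109.3, 64.7]
tool_rot: [3.141, -0.0, -0.199]
force: [0.6, -0.5, 0.2]
width: 24.0
gripper_force: 0.0
```

Call:
play_rows(
  deltas=[0,0,2,0,0,0,0.28,0,0,2,0,0,0,0.28],
)

```text
clock: 4.32
eef_pos: [646.0, 109.5, 62.7]
tool_rot: [-3.142, 0.0, -0.199]
force: [1.2, 0.4, 0.2]
width: 24.0
gripper_force: 0.0
```

Run:
```python
from h import *
import cv2
s=read_state();print(s["eef_pos"],s["force"])
b=get_image("scene")[:,:,::-1][200:330,260:460]
cv2.imwrite("pics/m2.png",cv2.resize(b,None,fx=4,fy=4,interpolation=cv2.INTER_CUBIC))
```

```text
[645.97384839 109.48003664  62.70621129] [1.22738646 0.42415858 0.22113263]
```

View pics/m2.png

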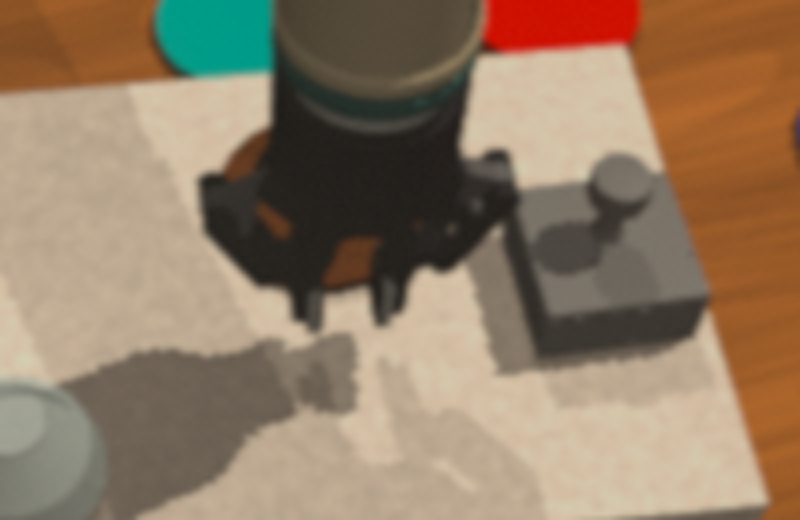

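Call:
play_rows(
  deltas=[0,0,1.5,0,0,0,0.28,-4,0,1.5,0,0,0,0.28,-8,0,1.5,0,0,0,0.28,-12,0,1.5,0,0,0,0.28,-15,0,1.5,0,0,0,0.28,-18,0,1.5,0,0,0,0.28,-21,0,1.5,0,0,0,0.28,-24,0,1.5,0,0,0,0.28,-27,0,1.5,0,0,0,0.28,-30,0,1.5,0,0,0,0.28],
)

```text
clock: 5.62
eef_pos: [616.4, 115.5, 61.2]
tool_rot: [3.142, -0.0, -0.199]
force: [0.3, 0.1, 0.8]
width: 24.0
gripper_force: 0.0
```

Call:
play_rows(
  deltas=[-4,0,0,0,0,0,0.28,-8,0,0,0,0,0,0.28,-12,0,0,0,0,0,0.28,-16,0,0,0,0,0,0.28,-20,0,0,0,0,0,0.28,-24,0,0,0,0,0,0.28,-28,0,0,0,0,0,0.28,-32,0,0,0,0,0,0.28,-35,0,0,0,0,0,0.28,-36,0,0,0,0,0,0.28],
)

```text
clock: 6.88
eef_pos: [581.1, 122.7, 61.2]
tool_rot: [-3.142, 0.0, -0.199]
force: [0.3, 0.0, -0.1]
width: 23.9
gripper_force: 0.0
```

Run:
```python
from h import *
import cv2
s=read_state();print(s["eef_pos"],s["force"])
b=get_image("scene")[:,:,::-1][180:310,240:440]
cv2.imwrite("pics/m3.png",cv2.resize(b,None,fx=4,fy=4,interpolation=cv2.INTER_CUBIC))
```

```text
[581.08882306 122.650474    61.24062293] [ 0.32092257  0.03096112 -0.09365615]
```

View pics/m3.png

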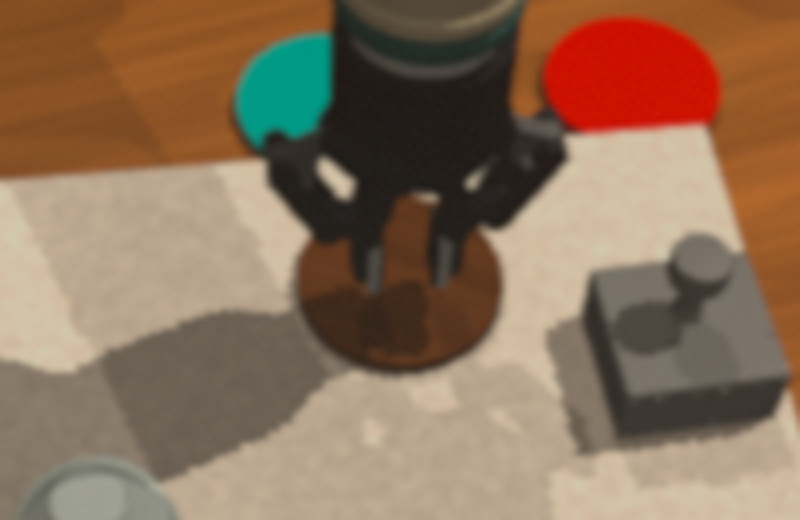

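The fingers passed over the disc without touching it: it is still at pixel (339.5, 250.5). At this opening the tips sit higher than the TCP. I'll lift, go back, and find the shelf by touch.

Call:
play_rows(
  deltas=[0,0,-10,0,0,0,0.28,20,0,-10,0,0,0,0.28,40,0,-10,0,0,0,0.28,62,0,-10,0,0,0,0.28,66,0,-10,0,0,0,0.28,66,0,-4,0,0,0,0.28,66,0,0,0,0,0,0.28,66,0,2,0,0,0,0.28,66,0,3,0,0,0,0.28,66,0,3,0,0,0,0.28],
)

```text
clock: 8.18
eef_pos: [645.9, 109.6, 58.2]
tool_rot: [-3.142, 0.0, -0.199]
force: [0.6, 0.2, 0.5]
width: 24.0
gripper_force: 0.0
```

Call:
play_rows(
  deltas=[0,0,1,0,0,0,0.28,0,0,2,0,0,0,0.28,0,0,2,0,0,0,0.28],
)

```text
clock: 8.55
eef_pos: [645.9, 109.5, 56.2]
tool_rot: [3.142, 0.0, -0.199]
force: [-0.2, 0.1, 0.1]
width: 23.7
gripper_force: 0.0
```

Call:
play_rows(
  deltas=[0,0,1,0,0,0,0.28,0,0,1,0,0,0,0.28],
)

```text
clock: 8.8
eef_pos: [645.9, 109.5, 55.1]
tool_rot: [3.142, 0.0, -0.199]
force: [0.1, 0.6, 0.2]
width: 24.2
gripper_force: 0.0
```

Call:
play_rows(
  deltas=[0,0,1,0,0,0,0.28,0,0,1,0,0,0,0.28],
)

```text
clock: 9.05
eef_pos: [645.9, 109.5, 54.1]
tool_rot: [3.142, 0.0, -0.199]
force: [0.2, -0.6, 0.2]
width: 24.1
gripper_force: 0.0
```

Call:
play_rows(
  deltas=[0,0,1,0,0,0,0.28,0,0,1,0,0,0,0.28],
)

```text
clock: 9.3
eef_pos: [645.9, 109.5, 53.1]
tool_rot: [3.142, 0.0, -0.199]
force: [0.6, 0.2, 0.2]
width: 23.9
gripper_force: 0.0
```

Call:
play_rows(
  deltas=[0,0,1,0,0,0,0.28,0,0,1,0,0,0,0.28],
)

```text
clock: 9.55
eef_pos: [645.9, 109.5, 52.1]
tool_rot: [3.142, 0.0, -0.199]
force: [-0.5, -0.9, 0.3]
width: 23.7
gripper_force: 0.0
```

Call:
play_rows(
  deltas=[0,0,1,0,0,0,0.28,0,0,1,0,0,0,0.28],
)

```text
clock: 9.8
eef_pos: [645.9, 109.5, 51.1]
tool_rot: [3.142, 0.0, -0.199]
force: [-0.7, 0.1, 0.0]
width: 23.6
gripper_force: 0.0
```

Call:
play_rows(
  deltas=[0,0,1,0,0,0,0.28,0,0,1,0,0,0,0.28],
)

```text
clock: 10.05
eef_pos: [645.9, 109.5, 50.1]
tool_rot: [3.142, 0.0, -0.199]
force: [-0.4, 0.4, -0.6]
width: 24.1
gripper_force: 0.0
```

Call:
play_rows(
  deltas=[0,0,1,0,0,0,0.28,0,0,1,0,0,0,0.28],
)

```text
clock: 10.3
eef_pos: [645.9, 109.5, 49.1]
tool_rot: [3.142, 0.0, -0.199]
force: [0.3, -0.0, 0.2]
width: 23.8
gripper_force: 0.0
```

Run:
```python
from h import *
import cv2
s=read_state();print(s["eef_pos"],s["force"],rel([646,109.5,60]))
b=get_image("scene")[:,:,::-1][220:300,290:410]
cv2.imwrite("pics/m4.png",cv2.resize(b,None,fx=6.6,fy=6.6,interpolation=cv2.INTER_CUBIC))
for z in (48,54,60,66): print(z,[proj("scene",s["eef_pos"]+[0,y,z-s["eef_pos"][2]])[0] for y in(-12,12)])
```

```text
[645.91624172 109.46570384  49.12524577] [ 0.26590299 -0.02433313  0.16004367] [  0.07386178  -0.04935636 -10.87476803]
48 [array([337.84923668, 289.88206504]), array([350.04474394, 286.53969992])]
54 [array([337.99664711, 288.21954799]), array([350.25992602, 284.86723646])]
60 [array([338.14573318, 286.53813289]), array([350.47754103, 283.17586357])]
66 [array([338.29652361, 284.83749567]), array([350.69763045, 281.46525873])]
```

View pics/m4.png

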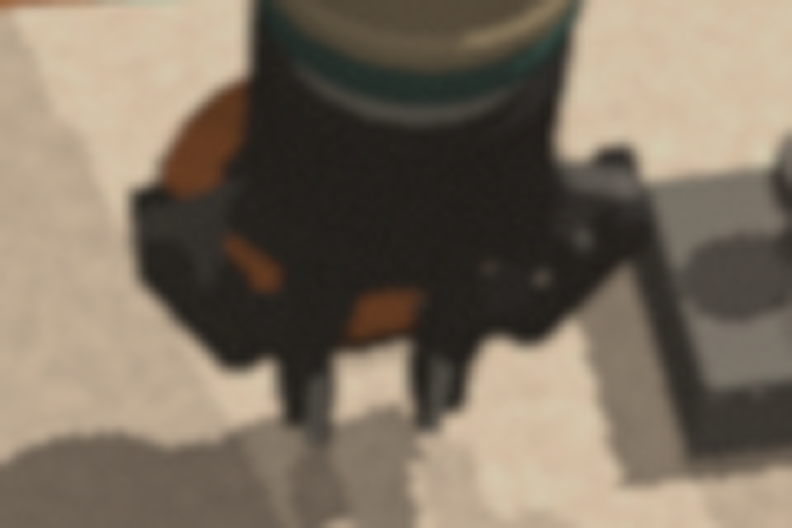

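Call:
play_rows(
  deltas=[0,0,1,0,0,0,0.28,0,0,1,0,0,0,0.28],
)

```text
clock: 10.6
eef_pos: [645.9, 109.5, 48.1]
tool_rot: [3.142, 0.0, -0.199]
force: [-0.6, -0.4, 0.4]
width: 23.8
gripper_force: 0.0
```

Call:
play_rows(
  deltas=[0,0,1,0,0,0,0.28,0,0,1,0,0,0,0.28],
)

```text
clock: 10.85
eef_pos: [645.9, 109.5, 47.2]
tool_rot: [3.142, 0.0, -0.199]
force: [0.0, 0.0, 0.6]
width: 23.8
gripper_force: 0.0
```

Call:
play_rows(
  deltas=[0,0,1,0,0,0,0.28,0,0,1,0,0,0,0.28],
)

```text
clock: 11.1
eef_pos: [645.9, 109.5, 46.1]
tool_rot: [3.142, 0.0, -0.199]
force: [-0.3, -0.2, 0.7]
width: 24.1
gripper_force: 0.0
```

Call:
play_rows(
  deltas=[0,0,1,0,0,0,0.28,0,0,1,0,0,0,0.28],
)

```text
clock: 11.35
eef_pos: [645.9, 109.5, 45.1]
tool_rot: [3.141, 0.0, -0.199]
force: [-0.2, 0.2, -0.7]
width: 24.0
gripper_force: 0.0
```

Call:
play_rows(
  deltas=[0,0,1,0,0,0,0.28,0,0,1,0,0,0,0.28],
)

```text
clock: 11.6
eef_pos: [645.9, 109.5, 44.1]
tool_rot: [3.142, 0.0, -0.199]
force: [-0.1, 0.2, 0.1]
width: 23.9
gripper_force: 0.0
```

Run:
```python
from h import *
import cv2
s=read_state();print(s["eef_pos"],s["force"],s["clock"])
b=get_image("scene")[:,:,::-1][220:310,290:410]
cv2.imwrite("pics/m5.png",cv2.resize(b,None,fx=6.6,fy=6.6,interpolation=cv2.INTER_CUBIC))
```

```text
[645.92392527 109.53154093  44.12582884] [-0.0656517   0.2478736   0.14014501] 11.6
```

View pics/m5.png

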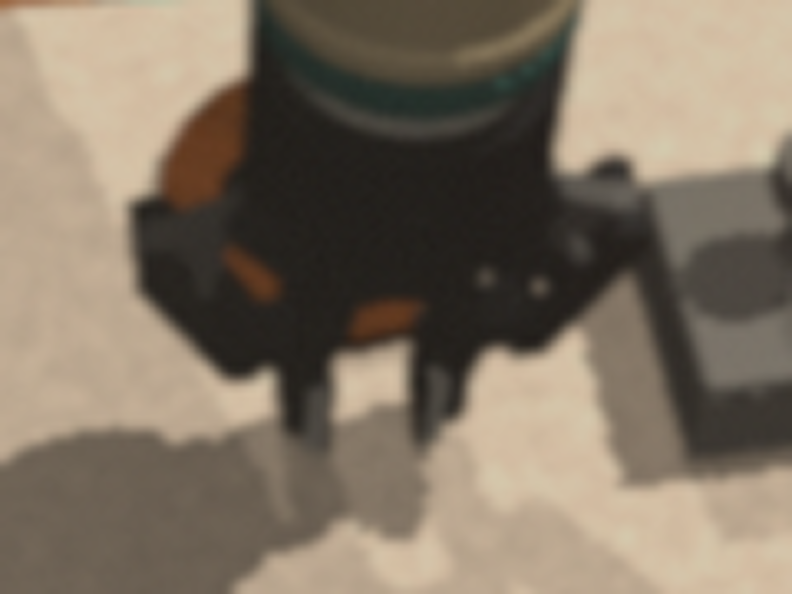

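The disc hasn't moved and there is still no contact at TCP z = 44. I'll estimate the real tip height from the tip pixels: m5 (337.7,288.5) and (354.8,287.4), m3 (333,252.5) and (350,251).

Run:
```python
from h import *
np.set_printoptions(precision=1,suppress=True)
for P,t in(([645.9,109.5],"m5"),([581.1,122.7],"m3"),):
  for z in (44,52,60,68,76):
    print(t,z,*[proj("scene",[P[0]+11*.98+s*16*.2,P[1]-11*.2+s*16*.98,z])[0] for s in(-1,1)])
```

```text
m5 44 [336.1 295.2] [353.3 293.7]
m5 52 [336.3 293. ] [353.6 291.5]
m5 60 [336.5 290.8] [353.9 289.3]
m5 68 [336.7 288.6] [354.2 287. ]
m5 76 [336.9 286.3] [354.6 284.7]
m3 44 [331.6 265.3] [348.  263.9]
m3 52 [331.7 263. ] [348.2 261.6]
m3 60 [331.9 260.7] [348.5 259.3]
m3 68 [332.  258.3] [348.8 256.9]
m3 76 [332.2 255.9] [349.  254.5]
```

Call:
play_rows(
  deltas=[0,0,1,0,0,0,0.28,0,0,1,0,0,0,0.28],
)

```text
clock: 11.9
eef_pos: [645.9, 109.5, 43.1]
tool_rot: [3.142, 0.0, -0.199]
force: [0.8, -0.5, -0.5]
width: 23.9
gripper_force: 0.0
```

Call:
play_rows(
  deltas=[0,0,1,0,0,0,0.28,0,0,1,0,0,0,0.28],
)

```text
clock: 12.15
eef_pos: [645.9, 109.5, 42.1]
tool_rot: [3.142, 0.0, -0.199]
force: [0.8, -0.7, -0.2]
width: 23.6
gripper_force: 0.0
```

Call:
play_rows(
  deltas=[0,0,1,0,0,0,0.28,0,0,1,0,0,0,0.28],
)

```text
clock: 12.4
eef_pos: [645.9, 109.5, 41.2]
tool_rot: [3.142, 0.0, -0.199]
force: [0.1, 0.4, -0.1]
width: 23.8
gripper_force: 0.0
```

Call:
play_rows(
  deltas=[0,0,1,0,0,0,0.28,0,0,1,0,0,0,0.28],
)

```text
clock: 12.65
eef_pos: [645.9, 109.5, 40.1]
tool_rot: [3.142, 0.0, -0.199]
force: [0.4, 0.4, -1.0]
width: 23.5
gripper_force: 0.0
```

Call:
play_rows(
  deltas=[0,0,1,0,0,0,0.28,0,0,1,0,0,0,0.28],
)

```text
clock: 12.9
eef_pos: [645.9, 109.5, 39.1]
tool_rot: [3.142, 0.0, -0.199]
force: [-0.3, 0.6, -0.2]
width: 24.3
gripper_force: 0.0
```

Call:
play_rows(
  deltas=[0,0,1,0,0,0,0.28,0,0,1,0,0,0,0.28],
)

```text
clock: 13.15
eef_pos: [646.1, 109.5, 38.5]
tool_rot: [-3.141, -0.0, -0.199]
force: [0.5, -1.0, 1.8]
width: 24.1
gripper_force: 1.3
```

Contact came at TCP z of about 38.5, so the tips sit about 21 mm above the reported TCP. I'll raise 3 mm and push.

Call:
play_rows(
  deltas=[0,0,-3,0,0,0,0.28,-4,0,-3,0,0,0,0.28,-8,0,-3,0,0,0,0.28,-11,0,-3,0,0,0,0.28,-14,0,-3,0,0,0,0.28,-17,0,-3,0,0,0,0.28,-20,0,-3,0,0,0,0.28,-23,0,-3,0,0,0,0.28,-26,0,-3,0,0,0,0.28,-29,0,-3,0,0,0,0.28],
)

```text
clock: 14.4
eef_pos: [617.4, 115.3, 41.2]
tool_rot: [-3.142, -0.0, -0.199]
force: [0.1, 0.6, -0.5]
width: 23.7
gripper_force: 0.1
```

```bash
cat >> h.py <<'E'
def dark(img,box):
    import cv2
    x0,x1,y0,y1=box;a=img[y0:y1,x0:x1].astype(int);h=cv2.cvtColor(img[y0:y1,x0:x1],cv2.COLOR_RGB2HSV)
    m=((h[...,1]>110)&(h[...,2]>25)&(h[...,2]<130)&(h[...,0]<15));m=cv2.morphologyEx(m.astype(np.uint8),cv2.MORPH_OPEN,np.ones((3,3)))
    ys,xs=np.nonzero(m);return xs.min()+x0,xs.max()+x0,ys.min()+y0,ys.max()+y0,m.sum()
E
python3 - <<'E'
from h import *
import cv2
im=get_image("scene")
print(dark(cv2.imread("pics/scene0.png")[:,:,::-1].copy(),(295,385,218,290)),dark(im,(295,385,218,290)))
print(read_state()["eef_pos"],read_state()["force"])
E
```

```text
(np.int64(315), np.int64(364), np.int64(230), np.int64(271), np.uint64(1686)) (np.int64(317), np.int64(350), np.int64(229), np.int64(266), np.uint64(245))
[616.86026619 115.43869939  41.19458525] [-0.6530472   0.15302552  0.14081854]
```

Call:
play_rows(
  deltas=[-4,0,0,0,0,0,0.28,-8,0,0,0,0,0,0.28,-12,0,0,0,0,0,0.28,-16,0,0,0,0,0,0.28,-20,0,0,0,0,0,0.28,-24,0,0,0,0,0,0.28,-28,0,0,0,0,0,0.28,-32,0,0,0,0,0,0.28,-35,0,0,0,0,0,0.28,-38,0,0,0,0,0,0.28],
)

```text
clock: 15.7
eef_pos: [580.2, 122.8, 41.2]
tool_rot: [-3.142, -0.0, -0.199]
force: [0.4, 0.2, 0.4]
width: 23.9
gripper_force: 0.1
```

Call:
play_rows(
  deltas=[0,0,0,0,0,0,0.28,10,0,0,0,0,0,0.28,20,0,-30,0,0,0,0.28,50,0,-90,0,0,0,0.28,70,-60,-130,0,0,0,0.28,70,-120,-150,0,0,0,0.28,70,0,-150,0,0,0,0.28,70,60,-150,0,0,0,0.28,70,120,-150,0,0,0,0.28,70,170,-150,0,0,0,0.28],
)

```text
clock: 16.95
eef_pos: [620.8, -34.3, 191.4]
tool_rot: [3.141, -0.001, -0.199]
force: [1.3, 0.4, -0.3]
width: 24.0
gripper_force: 0.0
```

Run:
```python
from h import *
import cv2
a=get_image("top");b=get_image("scene");s=read_state();print(s["eef_pos"],s["tool_rot"],s["clock"])
cv2.imwrite("pics/t6.png",a[:,:,::-1]);cv2.imwrite("pics/s6.png",b[:,:,::-1])
A=cv2.resize(a[130:300,195:415,::-1],None,fx=1.8,fy=1.8,interpolation=cv2.INTER_CUBIC);B=cv2.resize(b[180:350,245:465,::-1],None,fx=1.8,fy=1.8,interpolation=cv2.INTER_CUBIC)
cv2.imwrite("pics/c6.png",cv2.hconcat([A,B]))
```

```text
[619.16713893 -43.93555298 191.80200114] [ 3.13428431e+00 -1.12857646e-03 -2.12655724e-01] 17.05
```

View pics/c6.png

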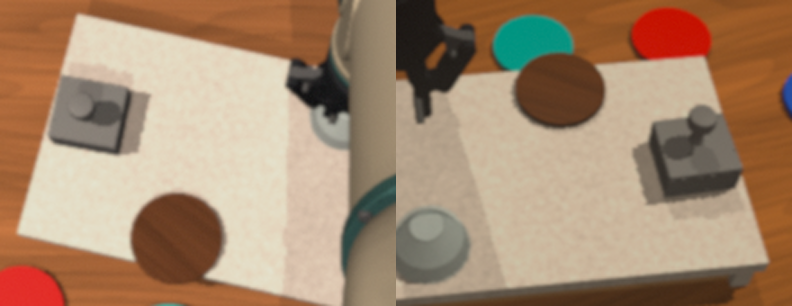

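Top view: the disc centre is near (293.6, 262.2) and it overhangs the front edge. Scene view: the disc centre is near (335.6, 229.7), and nothing else has moved. Now I'll measure the overhang precisely.

```bash
cat > m.py <<'E'
from h import *
import cv2,sys
np.set_printoptions(precision=2,suppress=True)
def disc(f,c,rx):
    g=cv2.imread(f)[:,:,2].astype(np.float32);g=cv2.GaussianBlur(g,(0,0),.7)
    P=[]
    for th in np.linspace(0,2*np.pi,120,endpoint=False):   # steepest dark->bright along rays
        r=np.arange(rx*.7,rx*1.25,.1,np.float32);x=(c[0]+r*np.cos(th)).astype(np.float32)[None];y=(c[1]+r*np.sin(th)).astype(np.float32)[None]
        d=np.gradient(cv2.remap(g,x,y,cv2.INTER_LINEAR)[0]);i=d.argmax();P.append([x[0,i],y[0,i]])
    return np.array(P)
def centre(n,P,z=68):  # circle fit of rim on plane z
    Q=np.array([onplane(n,p,z)[:2] for p in P])
    r=least_squares(lambda v:np.hypot(*(Q-v[:2]).T)-v[2],[*Q.mean(0),50],loss="soft_l1",f_scale=1)
    return r.x
def edge(n,f,p,q):  # front edge: steepest change across the line p-q, world line on z=60
    g=cv2.imread(f)[:,:,0].astype(np.float32);p,q=np.array(p),np.array(q);d=(q-p)/np.linalg.norm(q-p);nn=np.array([-d[1],d[0]]);E=[]
    for t in np.linspace(.03,.97,80):
        s=np.arange(-4,4,.1);pt=(p+t*(q-p)+s[:,None]*nn).astype(np.float32)
        E.append(pt[np.abs(np.gradient(cv2.remap(g,pt[None,:,0],pt[None,:,1],cv2.INTER_LINEAR)[0])).argmax()])
    W=np.array([onplane(n,e,60)[:2] for e in E],np.float32)
    vx,vy,x0,y0=cv2.fitLine(W,cv2.DIST_HUBER,0,.01,.01).ravel();k=np.array([-vy,vx])
    if k[0]<0:k=-k
    return k,np.array([x0,y0]),np.std((W-[x0,y0])@k)
for n,f,c,rx in(("top",sys.argv[1],eval(sys.argv[3]),25.5),("scene",sys.argv[2],eval(sys.argv[4]),23)):
    e=((205,259.7),(529,333)) if n=="top" else ((416.9,211.1),(98,236))
    k,o,sd=edge(n,f"pics/{n}0.png",*e);v=centre(n,disc(f,c,rx))
    print(n,"edge yaw",np.arctan2(k[1],k[0]),sd,"disc",v,"behind edge",(v[:2]-o)@k)
E
python3 m.py pics/top0.png pics/scene0.png "(299.4,237.2)" "(339.7,250.8)"; python3 m.py pics/t6.png pics/s6.png "(293.6,262.2)" "(335.6,229.7)"
```

```text
top edge yaw -0.19920513 0.6794609 disc [570.05 124.04  50.53] behind edge 86.00206028396028
scene edge yaw -0.19876477 1.1328522 disc [574.86 123.18  52.04] behind edge 89.4739780371204
top edge yaw -0.19920513 0.6794609 disc [519.7  133.79  50.72] behind edge 34.724106389013684
scene edge yaw -0.19876477 1.1328522 disc [525.43 132.9   51.84] behind edge 39.102828578405095
```

```bash
cat > m2.py <<'E'
import sys
exec(open("m.py").read().split("for n,f,c,rx")[0])
for n,f,c,rx,sg in(("top",sys.argv[1],eval(sys.argv[3]),25.5,-1),("scene",sys.argv[2],eval(sys.argv[4]),23,-1)):
    e=((205,259.7),(529,333)) if n=="top" else ((416.9,211.1),(98,236))
    k,o,sd=edge(n,f"pics/{n}0.png",*e)
    P=disc(f,c,rx);P=P[P[:,1]<c[1]+3]   # half rim away from the camera: true top rim
    Q=np.array([onplane(n,p,68)[:2] for p in P])
    v=least_squares(lambda v:np.hypot(*(Q-v).T)-50,Q.mean(0),loss="soft_l1",f_scale=.7).x
    print(n,v,(v-o)@k)
g=cv2.imread("pics/top0.png")
for x in(260,300):
    y=259.7+(x-205)*73.3/324;print([tuple(int(i) for i in g[int(y)+j,x]) for j in range(-3,5)],y)
E
python3 m2.py pics/top0.png pics/scene0.png "(299.4,237.2)" "(339.7,250.8)"; python3 m2.py pics/t6.png pics/s6.png "(293.6,262.2)" "(335.6,229.7)"
```

```text
top [570.58 124.25] 86.48638943438633
scene [572.66 125.12] 86.9390006504308
[(186, 209, 219), (185, 209, 219), (179, 202, 212), (156, 178, 192), (111, 134, 163), (70, 102, 153), (55, 95, 155), (53, 95, 157)] 272.1429012345679
[(188, 211, 219), (188, 212, 219), (183, 206, 216), (162, 183, 198), (120, 142, 168), (76, 105, 151), (55, 93, 151), (50, 90, 151)] 281.19228395061725
top [520.4  133.98] 35.370857443916336
scene [522.74 134.85] 36.07900897397281
[(186, 209, 219), (185, 209, 219), (179, 202, 212), (156, 178, 192), (111, 134, 163), (70, 102, 153), (55, 95, 155), (53, 95, 157)] 272.1429012345679
[(188, 211, 219), (188, 212, 219), (183, 206, 216), (162, 183, 198), (120, 142, 168), (76, 105, 151), (55, 93, 151), (50, 90, 151)] 281.19228395061725
```

Both views agree: the centre is about 35.7 mm behind the edge, so 15.5 mm remains, ending at TCP (565.0,125.9). I'll go back to 20 mm behind the contact point.

Run:
```python
from h import *
s=read_state();M=R.from_euler("xyz",s["tool_rot"]);print(s["eef_pos"])
print(rel([599.8,118.9,191.2]),(M.inv()*R.from_euler("xyz",[np.pi,0,-.199])).as_rotvec())
```

```text
[619.16713893 -43.93555298 191.80200114]
[ -53.29902615 -155.07975268   -0.59153171] [ 0.00731593 -0.00107865 -0.01365979]
```

Call:
play_rows(
  deltas=[0,0,0,0,0,0,0.28,0,0,0,0,0,0,0.28],
)

```text
clock: 17.3
eef_pos: [621.1, -29.8, 191.1]
tool_rot: [-3.14, -0.0, -0.197]
force: [-0.2, -0.7, -0.8]
width: 23.7
gripper_force: 0.0
```

Run:
```python
from h import *
s=read_state();print(s["eef_pos"],s["tool_rot"],rel([599.8,118.9,191.2]))
```

```text
[621.13352722 -29.83879955 191.05901476] [-3.14029463e+00 -1.71307248e-04 -1.96664738e-01] [-4.99857517e+01 -1.41703187e+02  3.43852706e-02]
```

Call:
play_rows(
  deltas=[-17,-47,0,0,0,0,0.28,-34,-94,0,0,0,0,0.28,-50,-142,0,0,0,0,0.28,-50,-142,0,0,0,0,0.28,-50,-142,50,0,0,0,0.28,-50,-142,100,0,0,0,0.28,-50,-142,115,0,0,0,0.28,-50,-142,115,0,0,0,0.28,-50,-142,115,0,0,0,0.28],
)

```text
clock: 18.42
eef_pos: [601.3, 117.5, 78.0]
tool_rot: [-3.14, -0.003, -0.199]
force: [0.2, 0.2, 0.1]
width: 24.0
gripper_force: 0.0
```

Run:
```python
from h import *
s=read_state();print(s["eef_pos"],s["tool_rot"],rel([599.8,118.9,41.5]),rel([565,125.9,41.5]))
```

```text
[601.30047816 117.45495314  78.00709669] [-3.14027369 -0.00330503 -0.19915183] [-1.87735312 -1.07148879 36.50253637] [-37.37419385  -1.04852445  36.38518751]
```

Call:
play_rows(
  deltas=[0,-1,15,0,0,0,0.28,0,-1,28,0,0,0,0.28,0,-1,34,0,0,0,0.28,0,-1,34,0,0,0,0.28,0,-1,34,0,0,0,0.28],
)

```text
clock: 19.05
eef_pos: [600.0, 118.1, 42.3]
tool_rot: [-3.141, -0.0, -0.199]
force: [-1.0, 0.2, 0.7]
width: 23.8
gripper_force: 0.0
```

Run:
```python
from h import *
s=read_state();print(s["eef_pos"],s["tool_rot"],s["force"],rel([565,125.9,41.5]))
```

```text
[600.03766588 118.14169025  42.26224704] [-3.14146436e+00 -3.99784605e-04 -1.99372122e-01] [-1.02439926  0.18096904  0.66948331] [-35.88047473  -0.665183     0.74798799]
```

Call:
play_rows(
  deltas=[-5,-0.7,1,0,0,0,0.28,-10,-0.7,1,0,0,0,0.28,-15,-0.7,1,0,0,0,0.28,-19,-0.7,1,0,0,0,0.28,-22,-0.7,1,0,0,0,0.28,-25,-0.7,1,0,0,0,0.28,-28,-0.7,1,0,0,0,0.28,-31,-0.7,1,0,0,0,0.28,-33.5,-0.7,1,0,0,0,0.28,-35.5,-0.7,1,0,0,0,0.28],
)

```text
clock: 20.3
eef_pos: [565.0, 125.9, 41.1]
tool_rot: [3.142, -0.0, -0.199]
force: [0.4, -0.3, -0.0]
width: 23.9
gripper_force: 0.1
```

Call:
play_rows(
  deltas=[0,0,0,0,0,0,0.28,0,0,0,0,0,0,0.28],
)

```text
clock: 20.55
eef_pos: [565.1, 125.9, 41.1]
tool_rot: [3.142, 0.0, -0.199]
force: [-0.7, -0.0, 0.6]
width: 23.8
gripper_force: 0.0
```

Call:
play_rows(
  deltas=[10,0,0,0,0,0,0.28,20,0,0,0,0,0,0.28,40,0,-40,0,0,0,0.28,60,0,-90,0,0,0,0.28,70,0,-150,0,0,0,0.28,70,50,-150,0,0,0,0.28,70,100,-150,0,0,0,0.28,70,150,-150,0,0,0,0.28,70,170,-150,0,0,0,0.28,70,170,-150,0,0,0,0.28],
)

```text
clock: 21.8
eef_pos: [600.4, -56.3, 191.3]
tool_rot: [3.141, -0.0, -0.202]
force: [0.2, 0.9, 0.3]
width: 23.8
gripper_force: 0.0
```

```bash
python3 - <<'E'
from h import *
import cv2
for n in("top","scene"): cv2.imwrite(f"pics/{n[0]}7.png",get_image(n)[:,:,::-1])
E
python3 m2.py pics/t7.png pics/s7.png "(292,270)" "(334.5,223.5)"
```

```text
top [505.37 137.01] 20.03940312309888
scene [505.34 137.87] 18.423601549969224
[(186, 209, 219), (185, 209, 219), (179, 202, 212), (156, 178, 192), (111, 134, 163), (70, 102, 153), (55, 95, 155), (53, 95, 157)] 272.1429012345679
[(188, 211, 219), (188, 212, 219), (183, 206, 216), (162, 183, 198), (120, 142, 168), (76, 105, 151), (55, 93, 151), (50, 90, 151)] 281.19228395061725
```

```bash
python3 -c "
from cell import *
print(finish_job())"
```

```text
the job is handed in; nothing more can be done
None
```

I slid the round coaster to the front edge so that about 30 mm sticks out, and handed the job in at about 22 s with the arm clear; its centre measured 20.0 mm (top camera) and 18.4 mm (scene camera) behind the edge, against a target of 20 mm.

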